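# Index the bracket fixture and lock its lever

## Robot

A 6-joint arm with a two-finger parallel gripper is mounted at the origin on the work surface. World frame = base frame: x ahead of the robot, y to its left, z up, the work surface at z = 0. Lengths are in mm, angles in rad, forces in N, time in s.
With the tool pointing down it reaches from about 275 to 1000 mm from the base axis. Payload 8.4 kg.
Tool frame: the origin (TCP) lies on the centre line of the jaws, within the pads' length; the fingertips stand 17 mm ahead of it and the grasp point (between the pads) lies 2 mm behind it (r.tcp_to_tips is the z of the fingertips in the tool frame, in mm); z points along the fingers, y is the direction in which the jaws open and shut (so a half turn about z gives the same grasp; the last joint's range is limited). The gripper opens to 85 mm and grips with 20 to 120 N. Pads are 22 mm wide; open, the fingers measure 114 mm over their backs; the gripper's body (76 mm by 85 mm) begins 54 mm behind the grasp point. The pads swing forward as they close: fully open they stand 13 mm farther back than shut.
Start: joints at [1.132, 0.353, 1.633, -0, 1.155, -0.002], TCP at [264.4, 566.322, 248.281] pointing down, gripper open.
Joint ranges: [-2.63, 2.63], [-0.92, 2.1], [0.06, 2.66], [-1.3, 4.44], [0, 2.69], [-3.02, 3.02]. Speed limits (rad/s): [2.22, 2.22, 2.79, 3.14, 3.14, 3.14].

## Interface

Orientations are given as [roll, pitch, yaw] about the fixed x, y, z axes, in that order (R = Rz(yaw) Ry(pitch) Rx(roll)).
In Python, from rig import r, cams, job gives the robot as it stands.
- The arm moves only by the tool drive_tool, never from a script. Its argument "deltas" is a list of rows, each a list of 4 numbers: the shift along the tool's x, y, z in cm, then the turn about the tool's z in rad. In form: [[x, y, z, roll], ...]. A call has 1 to 12 rows; each row shifts and turns the commanded pose from where the row before left it, along the tool's axes as they then stand; what a row does not reach is not made up. A row lasts 1/12 s, in which the tool goes at most 41.7 mm and 7.16 degrees, less where a joint would pass 70% of its speed; a pose out of reach is approached as far as the arm can. A call with a gripper value outside its range is refused whole. "jaw" is the closure, from 0 (fully open) to 1 (shut), set as the call begins (left out, the last holds). The fingers move at their own pace and stop on an object; "force" is the grip in N (left out, the last holds). Time passes only in rows, so rows that do not move let the fingers close. It gives the time, the measured TCP pose, the force and the opening at its end, in the units of the state.
- r.sense(): the state, without advancing time (a new reading comes with each control period).
- cams.grab_frame(name): name is "side" or "top"; returns (picture, depth): 420x560x3 uint8, red, green, blue; 420x560 float32, mm along the optical axis (not along the pixel's ray), 0 where there is no reading.
- cams.camera_params(name): a dict with "fx", "fy", "cx", "cy" (pixels), "k1" (the pictures are not rectified: a ray, as slopes to the right and down, at radius r is drawn at 1 + k1 r^2 times it, then the intrinsics apply), "R" (3x3) and "t" (3): a world point X has camera coordinates R X + t. Camera axes: x right, y down, z forward; pixel columns grow to the right and rows downward; lengths in mm; the calibration is good to about 2 mm. A picture is of the moment at which its call begins. camera_params takes no time and is no camera call.
- job.sign_off(): hands the job in, once; it reports no verdict.
The state is a dict: "clock": time; "qpos": joint angles; "qvel": joint speeds; "joint_efforts": joint torques, N m; "eef_pos": TCP position; "tcp_rot": TCP orientation; "contact_force": force on the tool from outside, world axes, zero at the start; "wrist_torque": the same for the moment, N m; "opening": opening from 0.0 (shut) to 1.0 (fully open).
Only numpy, scipy, OpenCV 4.12 (cv2) and the standard library are available. Lean on these libraries where they do the work, as an engineer would, in place of code of your own. Each camera call takes 0.05 s, during which the arm holds its last target. There are 200 camera calls.

## Task

Index the round bracket fixture: lift its hand lever over the catch on the rim, swing it round and let it drop fully down into the catch's slot, feeling for the slot as it is not exactly in the middle of the catch. Then swing the hasp over the lever and push it fully home onto the staple, let go, and leave the other things on the bench where they are.

Things in the scene. Friction and masses are not known exactly. Their poses are not given: they have to be found in the camera images.
- fixture: round metal indexing base fixed to the bench, 236 mm across, top 30 mm above the bench. Origin: its centre at bench height, on the upright axis about which head and lever turn. Beyond the axis the head carries a grey windowed bracket, up to 92 mm high, within 110 mm of the axis, turning with the lever.
- lever: steel bar 12 mm wide, 10 thick, along its own -x to a knob. Origin: on the upright axis, 37 mm above the bench. It turns about that axis (stiff, 1.5 N at the knob; stays) and hinges up about its own y, 0 to 0.5 rad, sprung down (4 to 6 N at the knob). Down: z vertical; resting on the cheeks: raised 0.15 rad. Lifted 0.3 rad (knob 50 mm up) it clears the catch; down, it bears on it.
- lever_knob (a point): grip point of the lever's black round upright knob, 170 mm from the axis, 26 to 30 mm across, spanning 29 to 77 mm above the bench with the lever down; this point is then 61 mm up. Axes as the lever. Pinched across the bar (closing along the lever's y), the knob tips between the fingers as it is lifted.
- catch: dark steel catch fixed on the base's rim, at a different place each time. Origin: as the fixture's; it lies along its own -x, 100 mm from the axis, 96 mm long along y. At y +40 mm a block 45 mm high with a wire staple 59 mm high; at y -41 mm the hasp's hinge block, 49 mm high. The lever starts down on the +y side, so it must be lifted over the staple.
- catch_mid (a point): middle of the catch, 46 mm above the bench, 100 mm from the axis; axes as the catch. Around it two bright steel cheeks, each 17 mm long (y), 22 mm (x), tops at this height; between them a slot 14.5 mm wide, open along x, down to the base; beyond them steps 40 mm high. The slot is adjustable: its centre lies up to 13 mm either way along y from here and must be felt or looked for.
- hasp_hinge (a point): hinge line of the hasp, along the catch's x: 41 mm to the -y side of the catch's middle, 50.5 mm above the bench.
- hasp_end (a point): upturned end of the hasp, a steel strap 26 mm wide, 3 thick, 99 mm from hinge line to this point, with a window near the end that passes over the staple and a 12 mm lip. Its y runs from hinge to end. At the start it stands open, leaning away from the slot.
- hasp (a joint): angle of the hasp, rad: 0 closed, level across slot and staple; 1.65 to 1.95 open at the start. Stiff hinge (about 1 N at the end) that stays where it is left; it is pushed over towards the catch's +y, then down. It cannot close while the lever rests on the cheeks.
- glue: bystander: red bottle, 44 mm across, 130 tall. Origin: centre of its underside
- bowls: bystander: stack of white bowls, 90 mm across, 66 tall. Origin: centre of its underside
- bin: bystander: open yellow bin, 110 x 150 x 65 mm. Origin: centre of its underside
- hexkey: bystander: T-handled hex key lying flat, 140 mm long, up to 15 tall, in front of the fixture. Origin: centre of its underside
- pliers: bystander: pliers lying flat, 130 mm long, 12 thick, left of the fixture. Origin: centre of its underside
- profile: bystander: length of aluminium profile, 240 x 20 x 40 tall. Origin: centre of its underside
- spare: bystander: loose grey bracket frame lying flat, 90 x 90 x 12 mm. Origin: centre of its underside
Not all that is in view belongs to the job. Leave any purple look-alike of the catch alone.

How it is judged (in metres and radians):
On the way, in this order (a step that is already met when the one before it is completed fails the run):
1. the lever lies fully down in the catch's slot, with the hasp still open (angle between lever's own z axis and vertical below 0.04 rad and angle between the x axis of lever and the x axis of catch, either way round below 0.16 rad and value of joint hasp above 0.5 rad), for 0.2 s.
2. the hasp is closed over the lever (value of joint hasp below 0.08 rad), for 0.2 s.
At the end, for the whole second after the job is handed in: The lever lies in the catch's slot (within 0.16 rad of the catch's direction, which only the slot allows when down) and fully down (its z within 0.04 rad of vertical), the hasp is closed over it (within 0.08 rad), and both are at rest (angle between lever's own z axis and vertical below 0.04 rad and angle between the x axis of lever and the x axis of catch, either way round below 0.16 rad and value of joint hasp below 0.08 rad and velocity of joint hasp below 0.1 rad/s and linear speed of lever below 0.02 m/s); the robot touches nothing.
It fails at once if a bystander is moved by more than 30 mm (distance of any of glue, bowls, bin, hexkey, pliers, profile, spare from where it was at the start of the episode above 0.03 m).
It also fails if it takes over 48 s, if anything falls off the work surface, if the arm or the gripper's body presses on something with over 40 N, if the wrist force passes 120 N, or if a joint passes its speed limit or range.

## Working session

There is one attempt and no reset: what is moved stays moved. The work goes in short steps, Python scripts to look and compute and a tool call to move; the robot and the scene stay as the last step left them, time stands still between calls to the robot, and variables do not carry over. Pictures are saved under pics/ and viewed, about 8 in all and at most 12, crops included, and the job is handed in when it is done.

Besides the shell and the picture viewer there is one more tool, called after "Request:" in YAML: its name, and indented under it one key for each argument. drive_tool: Moves the arm, as the interface text tells. Its arguments: {"type":"object","properties":{"deltas":{"type":"array"},"jaw":{"type":"number"},"force":{"type":"number"}},"required":["deltas"]}

```bash
mkdir -p pics; ls; cat > h.py <<'E'
import numpy as np, cv2
from rig import r, cams, job
def grab(n):
    im,d=cams.grab_frame(n); p=cams.camera_params(n); return im,d,p
def world(d,p):
    h,w=d.shape; u,v=np.meshgrid(np.arange(w),np.arange(h))
    K=np.array([[p['fx'],0,p['cx']],[0,p['fy'],p['cy']],[0,0,1]],float)
    pts=np.stack([u.ravel(),v.ravel()],1).astype(np.float64)[:,None]
    s=cv2.undistortPoints(pts,K,np.array([p['k1'],0,0,0,0.]))[:,0]
    z=d.ravel().astype(float)
    c=np.c_[s*z[:,None],z]
    return ((c-np.array(p['t']))@np.array(p['R'])).reshape(h,w,3)
def proj(X,p):
    K=np.array([[p['fx'],0,p['cx']],[0,p['fy'],p['cy']],[0,0,1]],float)
    rv=cv2.Rodrigues(np.array(p['R'],float))[0]
    return cv2.projectPoints(np.array(X,float).reshape(-1,1,3),rv,np.array(p['t'],float),K,np.array([p['k1'],0,0,0,0.]))[0][:,0]
E
python3 - <<'E'
from h import *
ims=[]
for n in ('top','side'):
    im,d,p=grab(n); np.savez(f'pics/{n}0.npz',im=im,d=d)
    cv2.imwrite(f'pics/{n}0.png',cv2.resize(im[:,:,::-1],(800,600)))
    print(n,p['fx'],p['k1'],-np.array(p['R']).T@np.array(p['t']),np.array(p['R']).round(2).tolist())
print(r.sense())
E
```

```text
pics
top 425.2860998658415 -0.04875500885512012 [ 592.61951936   56.66935239 1001.30433156] [[-0.0, -1.0, 0.03], [-1.0, 0.0, -0.07], [0.07, -0.03, -1.0]]
side 537.2785927816639 0.043331105773953396 [ -65.66539634 -849.69299011  728.07351082] [[0.77, -0.64, 0.0], [-0.32, -0.39, -0.86], [0.55, 0.67, -0.5]]
{'clock': 0.1, 'qpos': array([ 1.13160972e+00,  3.53587640e-01,  1.63404158e+00,  1.76112301e-05,
        1.15521265e+00, -2.43213289e-03]), 'qvel': array([ 0.00100031, -0.00163371, -0.00349944, -0.00045356,  0.00130465,
        0.00164217]), 'joint_efforts': array([ 1.39631691e-03, -6.06352472e+01, -3.42824078e+01,  1.66339605e-04,
        3.81437145e-03,  4.63456456e-05]), 'eef_pos': array([264.21877411, 565.96227388, 247.6390606 ]), 'tcp_rot': array([-3.14034348e+00, -1.91414856e-05,  2.70483105e+00]), 'contact_force': array([-0.3446018 ,  0.01509495,  0.50863082]), 'wrist_torque': array([0.01617914, 0.03173547, 0.019903  ]), 'opening': 1.0030678870418606}
```

View pics/top0.png

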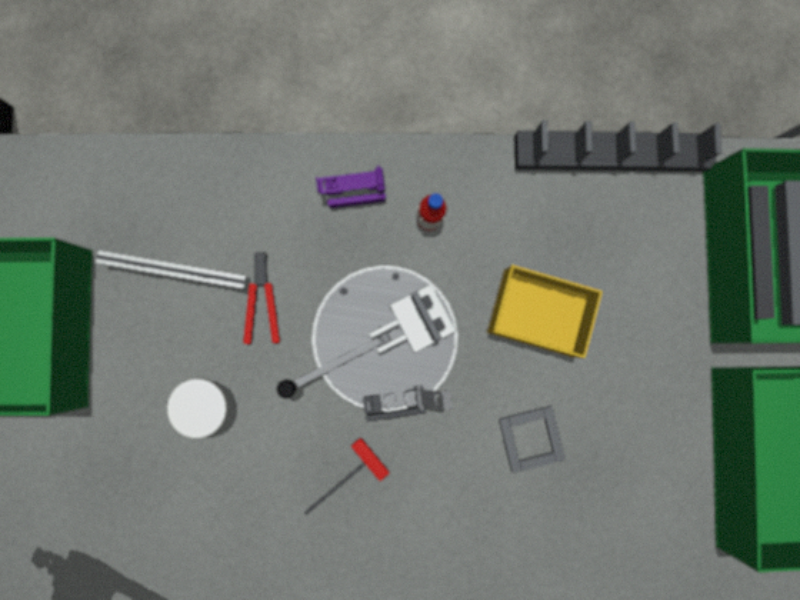

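View pics/side0.png

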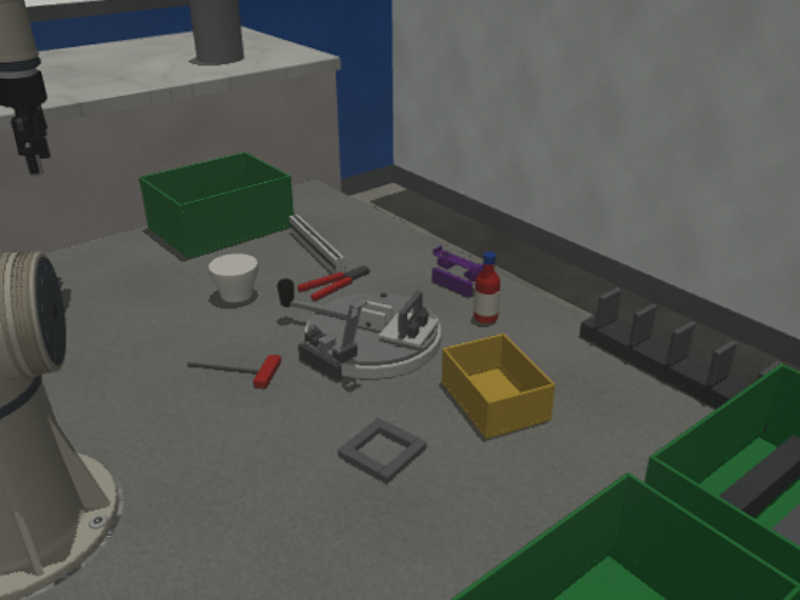

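The top view (800x600) shows the base centre near (385,337), the lever running to the black knob at (288,388), and the catch at (405,402). The staple is on the catch's left and the open hasp on its right at about (430,400). The side view shows the hasp standing at (350,330). Next I measure.

```bash
python3 - <<'E'
from h import *
from scipy.optimize import least_squares
f=np.load('pics/top0.npz'); p=cams.camera_params('top'); W=world(f['d'],p); im=f['im'].astype(int)
u,v=np.meshgrid(np.arange(560),np.arange(420))
bench=W[300:400,20:150]; print('bench z',np.median(W[380:415,150:300,2]))
S=0.7
# base top: bright, z 20..40
m=(abs(u-270)<62)&(abs(v-236)<62)&(abs(W[...,2]-30)<6)
from scipy.ndimage import binary_dilation,label
lab,n=label(m); k=np.argmax(np.bincount(lab.ravel())[1:])+1
m2=(lab==k).astype(np.uint8)
c=max(cv2.findContours(m2,cv2.RETR_EXTERNAL,cv2.CHAIN_APPROX_NONE)[0],key=len)[:,0]
P=W[c[:,1],c[:,0],:2]
g=least_squares(lambda q:np.hypot(P[:,0]-q[0],P[:,1]-q[1])-q[2],[550,30,118],loss='soft_l1',f_scale=2); print('circle',g.x, np.median(abs(g.fun)))
C=g.x[:2]
# knob
mk=(abs(u-201)<12)&(abs(v-272)<12)&(W[...,2]>60)
K=W[mk]; print('knob',len(K),K.mean(0),np.median(K,0),(K.max(0)+K.min(0))/2)
a=np.arctan2(*(np.median(K,0)[:2]-C)[::-1]); print('knob dist',np.hypot(*(np.median(K,0)[:2]-C)),'ang',np.degrees(a))
# catch region points
mc=(W[...,2]>35)&(v>262)&(v<300)&(u>240)&(u<320)
Q=W[mc]; d=Q[:,:2]-C
np.savez('pics/m.npz',C=C,a=a)
bx=cv2.minAreaRect(Q[(Q[:,2]<60)][:,:2].astype(np.float32)); print('catch rect',bx)
big=cv2.resize(f['im'][190:310,180:330,::-1],None,fx=5,fy=5,interpolation=cv2.INTER_CUBIC); cv2.imwrite('pics/topcrop.png',big)
g=np.load('pics/side0.npz'); 
big=cv2.resize(g['im'][185:280,180:320,::-1],None,fx=5.7,fy=5.7,interpolation=cv2.INTER_CUBIC); cv2.imwrite('pics/sidecrop.png',big)
E
```

```text
bench z -1.33362022114956
circle [611.32011979  53.61523286 100.79526421] 13.633624752026044
knob 149 [526.24783257 196.87087056  92.69961388] [524.90924315 199.67594277  74.68962026] [552.07839467 135.32711851 530.92448033]
knob dist 169.70730856188487 ang 120.60895441882833
catch rect ((503.82208251953125, 37.8049201965332), (40.18413162231445, 95.22777557373047), 7.186765193939209)
```

View pics/topcrop.png

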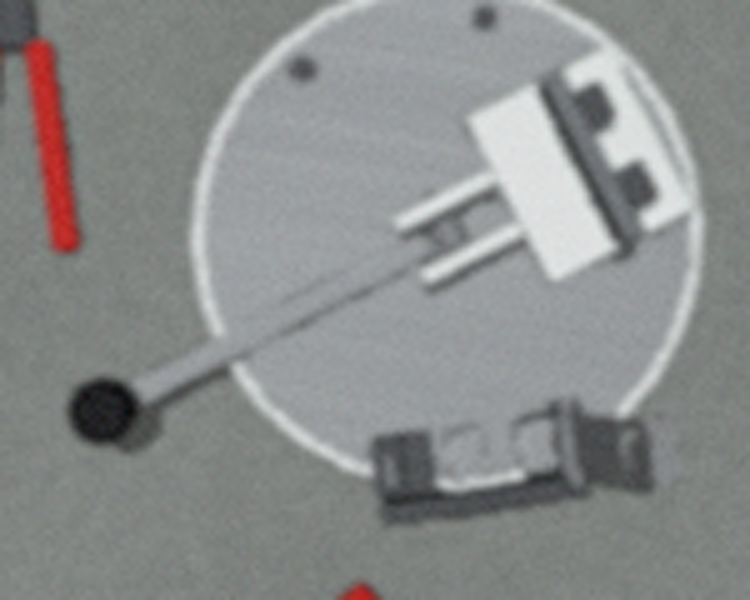

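View pics/sidecrop.png

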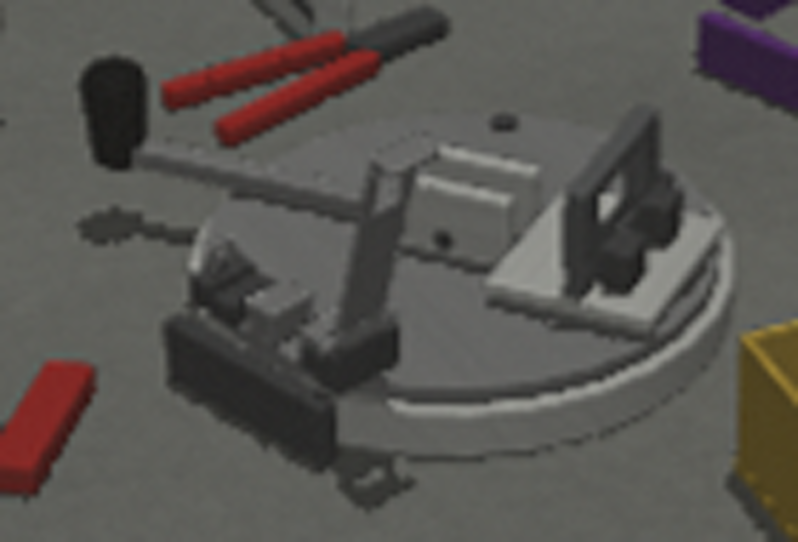

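The top crop shows the base ring spanning columns 193–703. The two bright cheeks are at about (465,450) and (535,445), so the slot is near (500,447). The staple block is at (403,465), the hinge block at (568,445), and the hasp leans right to (640,455). I'll fit these numerically.

```bash
cat >> h.py <<'E'
def onplane(uv,z,p):
    K=np.array([[p['fx'],0,p['cx']],[0,p['fy'],p['cy']],[0,0,1]],float)
    s=cv2.undistortPoints(np.array(uv,float).reshape(-1,1,2),K,np.array([p['k1'],0,0,0,0.]))[:,0]
    R=np.array(p['R']);o=-R.T@np.array(p['t']); dr=np.c_[s,np.ones(len(s))]@R
    return o+dr*((z-o[2])/dr[:,2])[:,None]
E
python3 - <<'E'
from h import *
from scipy.optimize import least_squares
f=np.load('pics/top0.npz'); p=cams.camera_params('top'); W=world(f['d'],p); im=f['im']; G=cv2.GaussianBlur(im[...,1].astype(float),(0,0),0.8)
# radial scan for outer ring edge
c0=np.array([180+448/5,190+236/5]); P=[]
for th in np.radians(np.arange(0,360,3)):
    rr=np.arange(40,62,.25); x=c0[0]+rr*np.cos(th); y=c0[1]+rr*np.sin(th)
    g=cv2.remap(G.astype(np.float32),x[None].astype(np.float32),y[None].astype(np.float32),1)[0]
    k=np.argmin(np.gradient(g)); P.append([x[k],y[k]])
Q=onplane(P,30,p)[:,:2]
g=least_squares(lambda q:np.hypot(*(Q-q[:2]).T)-118,Q.mean(0),loss='cauchy',f_scale=1.5); C=g.x; print('C',C,np.sum(abs(g.fun)<2),len(Q))
# knob top centroid, dark pixels near
u,v=np.meshgrid(np.arange(560),np.arange(420))
mk=(im.max(2)<45)&(abs(u-201)<10)&(abs(v-272)<10)
uv=np.array([[u[mk].mean(),v[mk].mean()]]); k=onplane(uv,75,p)[0]
d=k[:2]-C; print('knob',uv,k,np.hypot(*d),np.degrees(np.arctan2(d[1],d[0])))
px=lambda L:[(180+(a-2)/5,190+(b-2)/5) for a,b in L]
for n,L,z in (('cheeks',[(465,450),(535,445)],46),('staple blk',[(403,462)],45),('hinge',[(568,440)],49),('plate ends',[(383,515),(585,492)],40)):
    X=onplane(px(L),z,p)-[*C,0]; print(n,X.round(1).tolist())
# catch direction: search
def loc(W,a):
    e=np.array([np.cos(a),np.sin(a)]); d=W[...,:2]-C; xr=d@e; y=d@np.array([e[1],-e[0]]); return xr,y   # catch x=-e ; catch y = z x x = -( -e[1],e[0])
for a in np.radians([184,186,188,190,192,194]):
    xr,y=loc(W,a); m=(W[...,2]>36)&(W[...,2]<54)&(xr>70)&(xr<140)&(abs(y)<75)
    print(np.degrees(a),m.sum(),np.percentile(xr[m],[2,50,98]).round(1),np.percentile(y[m],[2,50,98]).round(1))
bx=W[(W[...,2]>90)&(W[...,2]<200)&(u>290)&(u<320)&(v>265)&(v<300)]; print('hasp hi pts',len(bx), bx[::12].round(0).tolist())
E
```

```text
C [602.05904854  50.01735289] 99 120
knob [[200.42592593 271.87037037]] [525.07934748 198.86737743  75.        ] 167.57745726340943 117.34632539047051
cheeks [[-97.0, -7.2, 46.0], [-95.0, -38.5, 46.0]]
staple blk [[-102.3, 20.4, 45.0]]
hinge [[-92.7, -53.1, 49.0]]
plate ends [[-126.3, 29.5, 40.0], [-116.7, -61.2, 40.0]]
184.0 363 [ 80.1  98.7 113.4] [-49.1  -2.7  40.5]
186.0 363 [ 81.8  98.8 114.1] [-46.    1.1  44. ]
188.0 363 [ 83.4  99.  115.5] [-42.8   4.6  47.5]
190.0 363 [ 84.7  98.7 116.6] [-39.3   8.   50.8]
192.00000000000003 363 [ 84.1  98.1 117.6] [-35.7  11.5  54.3]
194.0 363 [ 83.1  97.8 118.6] [-32.7  14.7  57.6]
hasp hi pts 181 [[523.0, -13.0, 95.0], [522.0, -18.0, 111.0], [525.0, -39.0, 144.0], [523.0, -31.0, 147.0], [521.0, -29.0, 143.0], [518.0, -27.0, 141.0], [516.0, -27.0, 140.0], [514.0, -27.0, 140.0], [510.0, -23.0, 115.0], [508.0, -21.0, 116.0], [505.0, -18.0, 104.0], [502.0, -16.0, 97.0], [499.0, -15.0, 92.0], [505.0, -35.0, 146.0], [503.0, -30.0, 147.0], [501.0, -36.0, 148.0]]
```

```bash
cat >> h.py <<'E'
from scipy.spatial.transform import Rotation as Ro
C=np.array([602.06,50.02])
def plan(x,y,z,yawdeg):
    s=r.sense(); R=Ro.from_euler('xyz',s['tcp_rot']).as_matrix()
    d=R.T@(np.array([x,y,z])-s['eef_pos'])/10
    t=(np.degrees(s['tcp_rot'][2])-yawdeg+90)%180-90
    print('cm',d.round(2),'turn',round(np.radians(t),3),'clock',round(s['clock'],2),'q',s['qpos'].round(2))
E
python3 -c "
from h import *
plan(524.5,200,130,117.35)"
```

```text
cm [-39.07 -22.14  11.79] turn 0.657 clock 0.1 q [ 1.13  0.35  1.63  0.    1.16 -0.  ]
```

Request:
drive_tool:
  deltas:
    - [-1.8, -1.02, 0.3, 0]
    - [-2.2, -1.25, 0.4, 0]
    - [-3.3, -1.87, 1.0, 0]
    - [-3.3, -1.87, 1.0, 0]
    - [-3.3, -1.87, 1.0, 0]
    - [-3.3, -1.87, 1.0, 0]
    - [-3.3, -1.87, 1.0, 0]
    - [-3.3, -1.87, 1.0, 0]
    - [-3.3, -1.87, 1.0, 0]
    - [-3.3, -1.87, 1.0, 0]
    - [-3.3, -1.87, 1.0, 0]
    - [-3.3, -1.87, 1.0, 0]
  jaw: 0
  force: 60

```text
clock: 1.1
eef_pos: [511.6, 218.0, 140.7]
tcp_rot: [-3.141, -0.0, 2.705]
contact_force: [0.3, -0.2, 0.1]
opening: 0.997
```

Request:
drive_tool:
  deltas:
    - [-1.0, -0.6, 0.5, 0]
    - [-0.8, -0.5, 0.3, 0]
    - [0, 0, 0, 0.11]
    - [0, 0, 0, 0.11]
    - [0, 0, 0, 0.11]
    - [0, 0, 0, 0.11]
    - [0, 0, 0, 0.11]
    - [0, 0, 0, 0.107]
    - [0, 0, 0, 0]
    - [0, 0, 0, 0]

```text
clock: 1.93
eef_pos: [522.2, 203.0, 133.4]
tcp_rot: [3.142, -0.0, 2.052]
contact_force: [0.1, 0.3, 0.0]
opening: 0.998
```

```bash
python3 -c "
from h import *
plan(524.5,200,62,117.35)"
```

```text
cm [-0.38  0.06  7.14] turn 0.004 clock 1.93 q [ 0.37  0.39  1.87  0.    0.88 -0.11]
```

Request:
drive_tool:
  deltas:
    - [-0.38, 0.06, 1.2, 0]
    - [0, 0, 1.2, 0]
    - [0, 0, 1.2, 0]
    - [0, 0, 1.2, 0]
    - [0, 0, 1.2, 0]
    - [0, 0, 1.14, 0]
    - [0, 0, 0, 0]

```text
clock: 2.52
eef_pos: [523.2, 198.5, 58.9]
tcp_rot: [-3.137, -0.0, 2.048]
contact_force: [-0.8, -0.5, 0.3]
opening: 1.002
```

Request:
drive_tool:
  deltas:
    - [0, 0, 0, 0]
    - [0, 0, 0, 0]
    - [0, 0, 0, 0]
    - [0, 0, 0, 0]
    - [0, 0, 0, 0]
    - [0, 0, 0, 0]
    - [0, 0, 0, 0]
    - [0, 0, 0, 0]
  jaw: 1
  force: 60

```text
clock: 3.18
eef_pos: [525.3, 199.3, 62.4]
tcp_rot: [3.14, 0.0, 2.048]
contact_force: [-0.8, 0.3, 4.6]
opening: 0.319
```

Request:
drive_tool:
  deltas:
    - [-0.13, 0, -0.7, 0]
    - [-0.13, 0, -0.7, 0]
    - [-0.19, 0, -0.7, 0]
    - [-0.19, 0, -0.7, 0]
    - [-0.24, 0, -0.67, 0]
    - [-0.24, 0, -0.67, 0]
    - [-0.3, 0, -0.67, 0]
    - [-0.3, 0, -0.66, 0]
    - [0, 0, 0, 0]
    - [0, 0, 0, 0]

```text
clock: 4.02
eef_pos: [533.0, 182.2, 116.8]
tcp_rot: [-3.141, 0.002, 2.048]
contact_force: [5.2, -7.3, -11.5]
opening: 0.316
```

```bash
python3 - <<'E'
from h import *
im,d,p=grab('side'); s=r.sense(); print(s['eef_pos'],s['opening'],s['contact_force'])
d=s['eef_pos'][:2]-C; print(np.hypot(*d),np.degrees(np.arctan2(d[1],d[0])))
cv2.imwrite('pics/lift.png',cv2.resize(im[150:290,150:340,::-1],None,fx=4,fy=4,interpolation=cv2.INTER_CUBIC))
E
```

```text
[532.88864779 182.23739611 116.60340369] 0.3142318286358109 [  5.53305979  -7.69268519 -11.43015275]
149.2183494138801 117.61693493234874
```

View pics/lift.png

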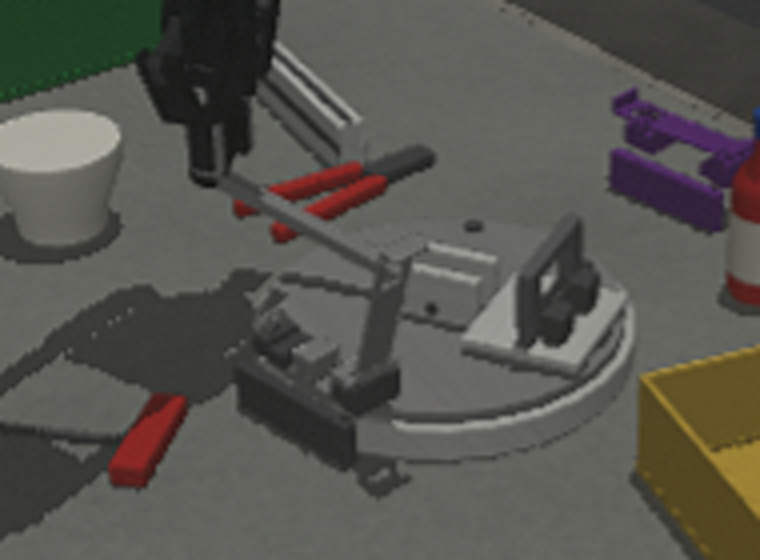

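The lever is lifted and held. In the picture the bar rises to the gripper at (205,170) and stands above the staple at (270,300). Next I swing it round.

Request:
drive_tool:
  deltas:
    - [-0.17, -0.75, 0, -0.05]
    - [-0.02, -0.75, 0, -0.05]
    - [-0.02, -0.75, 0, -0.05]
    - [-0.02, -0.75, 0, -0.05]
    - [-0.02, -0.75, 0, -0.05]
    - [-0.02, -0.75, 0, -0.05]
    - [-0.02, -0.75, 0, -0.05]
    - [-0.02, -0.75, 0, -0.05]
    - [-0.02, -0.75, 0, -0.05]
    - [-0.02, -0.75, 0, -0.05]
    - [-0.02, -0.75, 0, -0.05]
    - [-0.02, -0.75, 0, -0.05]

```text
clock: 5.07
eef_pos: [470.6, 119.9, 117.0]
tcp_rot: [3.141, 0.001, 2.65]
contact_force: [5.9, 0.7, -8.9]
opening: 0.318
```

```bash
cat >> h.py <<'E'
def st():
    s=r.sense(); d=s['eef_pos'][:2]-C; a=np.arctan2(d[1],d[0]); e=np.array([np.cos(a),np.sin(a)]); f=s['contact_force']
    print('t',round(s['clock'],2),'r',np.hypot(*d).round(1),'ang',(np.degrees(a)%360).round(2),'yaw',(np.degrees(s['tcp_rot'][2])%360).round(2),'z',s['eef_pos'][2].round(1),'F rad/tan/z',(f[:2]@e).round(1),(f[1]*e[0]-f[0]*e[1]).round(1),f[2].round(1),'op',s['opening'].round(3))
E
python3 -c "
from h import *
st()"
```

```text
Traceback (most recent call last):
  File "h.py", line 31, in st
    print('t',round(s['clock'],2),'r',np.hypot(*d).round(1),'ang',(np.degrees(a)%360).round(2),'yaw',(np.degrees(s['tcp_rot'][2])%360).round(2),'z',s['eef_pos'][2].round(1),'F rad/tan/z',(f[:2]@e).round(1),(f[1]*e[0]-f[0]*e[1]).round(1),f[2].round(1),'op',s['opening'].round(3))
                                                                                                                                                                                                                                                                ^^^^^^^^^^^^^^^^^^
AttributeError: 'float' object has no attribute 'round'
```

Request:
drive_tool:
  deltas:
    - [-0.02, -0.76, 0, -0.051]
    - [-0.02, -0.76, 0, -0.051]
    - [-0.02, -0.76, 0, -0.051]
    - [-0.02, -0.76, 0, -0.051]
    - [-0.02, -0.76, 0, -0.051]
    - [-0.02, -0.76, 0, -0.051]
    - [-0.02, -0.76, 0, -0.051]
    - [-0.02, -0.76, 0, -0.051]
    - [-0.02, -0.76, 0, -0.051]
    - [-0.02, -0.76, 0, -0.051]
    - [-0.02, -0.76, 0, -0.05]
    - [0, 0, 0, 0]

```text
clock: 6.07
eef_pos: [453.5, 38.6, 117.0]
tcp_rot: [-3.141, 0.001, -3.074]
contact_force: [4.5, 0.4, -9.1]
opening: 0.315
```

```bash
sed -i "s/s\['opening'\].round(3)/round(s['opening'],3)/" h.py
python3 - <<'E'
from h import *
st()
im,d,p=grab('side'); im2,d2,p2=grab('top')
np.savez('pics/sw.npz',im=im,im2=im2,d2=d2)
a=cv2.resize(im[170:270,190:300,::-1],(400,364),interpolation=cv2.INTER_CUBIC); b=cv2.resize(im2[225:325,220:330,::-1],(400,364),interpolation=cv2.INTER_CUBIC)
cv2.imwrite('pics/swing.png',np.hstack([a,b]))
E
```

```text
t 6.07 r 149.0 ang 184.38 yaw 183.9 z 117.0 F rad/tan/z -4.5 -0.0 -9.1 op 0.315
```

View pics/swing.png

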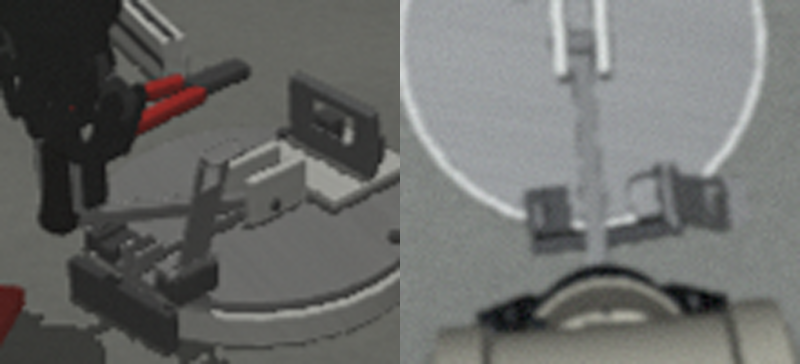

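The right-hand crop puts the lever at about column 596 and the right cheek's centre near 645. The slot is therefore about 16 mm further round, at about 193.5°. I'll set the lever down on the near cheek at about 187° and then feel for the slot.

Request:
drive_tool:
  deltas:
    - [0, -0.37, 0, -0.025]
    - [-0.01, -0.37, 0, -0.025]
    - [0.23, 0, 0.5, 0]
    - [0.23, 0, 0.5, 0]
    - [0.23, 0, 0.5, 0]
    - [0.22, 0, 0.5, 0]
    - [0.2, 0, 0.5, 0]
    - [0.15, 0, 0.4, 0]
    - [0, 0, 0, 0]

```text
clock: 6.92
eef_pos: [441.4, 30.9, 88.0]
tcp_rot: [3.141, 0.001, -3.026]
contact_force: [-2.1, -0.1, 14.3]
opening: 0.312
```

```bash
python3 -c "
from h import *
st()"
```

```text
t 6.92 r 161.8 ang 186.8 yaw 186.63 z 88.0 F rad/tan/z 2.1 -0.1 14.3 op 0.312
```

Request:
drive_tool:
  deltas:
    - [0, 0, 0, 0]
    - [0, 0, 0, 0]
    - [0, 0, 0, 0]
    - [0.1, 0, 0.5, 0]
    - [0.1, 0, 0.5, 0]
    - [0.1, 0, 0.5, 0]
    - [0, 0, 0, 0]
    - [0, 0, 0, 0]
  jaw: 0.55

```text
clock: 7.58
eef_pos: [437.5, 30.3, 72.0]
tcp_rot: [3.142, -0.001, -3.025]
contact_force: [-1.0, -0.6, -0.3]
opening: 0.452
```

```bash
python3 -c "
from h import *
st()"
```

```text
t 7.58 r 165.7 ang 186.84 yaw 186.65 z 72.0 F rad/tan/z 1.1 0.5 -0.3 op 0.452
```

Request:
drive_tool:
  deltas:
    - [0, -0.2, 0, -0.012]
    - [0, -0.2, 0, -0.012]
    - [0, -0.2, 0, -0.012]
    - [0, -0.2, 0, -0.012]
    - [0, -0.2, 0, -0.012]
    - [0, -0.2, 0, -0.012]
    - [0, -0.2, 0, -0.012]
    - [0, -0.2, 0, -0.012]
    - [0, -0.2, 0, -0.012]
    - [0, 0, 0, 0]

```text
clock: 8.42
eef_pos: [441.1, 12.2, 72.6]
tcp_rot: [-3.141, -0.0, -2.916]
contact_force: [0.3, -0.1, -0.2]
opening: 0.449
```

```bash
python3 -c "
from h import *
st()"
```

```text
t 8.42 r 165.4 ang 193.23 yaw 192.9 z 72.6 F rad/tan/z -0.3 0.2 -0.2 op 0.449
```

Request:
drive_tool:
  deltas:
    - [0, -0.15, 0, -0.009]
    - [0, -0.15, 0, -0.009]
    - [0, -0.15, 0, -0.009]
    - [0, 0, 0, 0]

```text
clock: 8.75
eef_pos: [442.0, 7.9, 72.6]
tcp_rot: [-3.141, -0.0, -2.889]
contact_force: [-0.6, -0.0, -0.7]
opening: 0.454
```

```bash
python3 -c "
from h import *
st()"
```

```text
t 8.75 r 165.5 ang 194.76 yaw 194.45 z 72.6 F rad/tan/z 0.6 -0.1 -0.7 op 0.454
```

```bash
python3 - <<'E'
from h import *
im,d,p=grab('side'); im2,d2,p2=grab('top')
a=cv2.resize(im[170:270,190:300,::-1],(400,364),interpolation=cv2.INTER_CUBIC); b=cv2.resize(im2[225:325,220:330,::-1],(400,364),interpolation=cv2.INTER_CUBIC)
cv2.imwrite('pics/sweep.png',np.hstack([a,b]))
E
```

```text
(no output)
```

View pics/sweep.png

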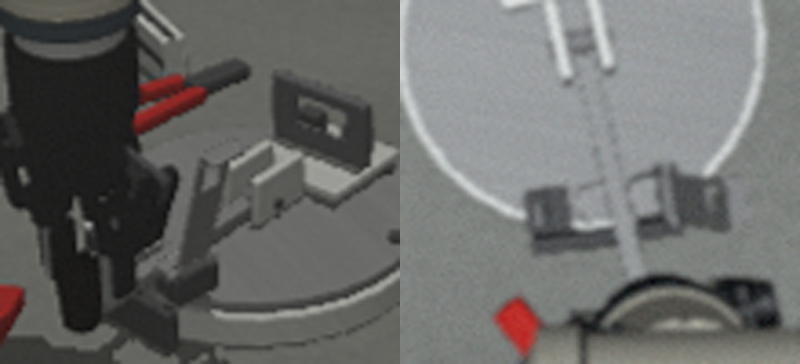

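The lever now crosses the catch at about column 621 in the right crop, where I expect the slot. I'll press on to feel for the slot wall.

Request:
drive_tool:
  deltas:
    - [0, -0.15, 0, -0.009]
    - [0, -0.15, 0, -0.009]
    - [0, -0.15, 0, -0.009]
    - [0, 0, 0, 0]

```text
clock: 9.18
eef_pos: [443.0, 5.2, 72.5]
tcp_rot: [3.139, 0.0, -2.865]
contact_force: [-0.8, 15.9, -0.1]
opening: 0.453
```

```bash
python3 - <<'E'
from h import *
st()
f=cams.grab_frame('top'); p=cams.camera_params('top'); W=world(f[1],p); np.savez('pics/t3.npz',im=f[0],d=f[1])
# lever height profile along the line at knob-tool angle
for ang in (191,192,193,194,195,196):
    a=np.radians(ang); X=np.c_[C[0]+np.arange(60,135,8)*np.cos(a),C[1]+np.arange(60,135,8)*np.sin(a),np.full(10,45)]
    q=proj(X,p).round().astype(int); print(ang,W[q[:,1],q[:,0],2].round(0))
E
```

```text
t 9.18 r 165.3 ang 195.73 yaw 195.87 z 72.5 F rad/tan/z -3.6 -15.5 -0.1 op 0.453
191 [42. 40. 40. 44. 42. 42. 41. 44. 41. 41.]
192 [43. 39. 40. 44. 43. 45. 39. 39. 39. 40.]
193 [43. 39. 38. 40. 39. 45. 41. 42. 40. 39.]
194 [41. 40. 40. 40. 39. 41. 40. 37. 38. 43.]
195 [41. 42. 40. 41. 43. 40. 40. 41. 39. 38.]
196 [41. 45. 38. 39. 43. 38. 42. 41. 30. -3.]
```

About 15 N of side resistance, and the depth profile along the bar is level at about 40 mm, so the lever is down in the slot. I'll back off, rise clear, and check.

Request:
drive_tool:
  deltas:
    - [0, 0.25, 0, 0]
    - [0, 0.3, 0, 0]
    - [0, 0, 0, 0]
    - [0, 0, -1.5, 0]
    - [0, 0, -2.5, 0]
    - [0, 0, -2.5, 0.05]
    - [0, 0, -2.5, 0.05]
    - [0, 0, -2.5, 0.05]
    - [0, 0, -2.5, 0]
    - [0, 0, 0, 0]

```text
clock: 10.07
eef_pos: [444.2, 8.9, 216.9]
tcp_rot: [-3.14, 0.007, -3.013]
contact_force: [1.0, 0.1, 0.5]
opening: 0.446
```

```bash
python3 - <<'E'
from h import *
st()
e=np.array([np.cos(np.radians(187.3)),np.sin(np.radians(187.3))]); t=np.array([e[1],-e[0]])
q=C+100*e-112*t
plan(*q,212,187.3); plan(*q,132,187.3)
f=cams.grab_frame('top'); p=cams.camera_params('top'); W=world(f[1],p); np.savez('pics/t4.npz',im=f[0],d=f[1])
for ang in (191,192,193,194,195):
    a=np.radians(ang); rr=np.arange(60,150,8); X=np.c_[C[0]+rr*np.cos(a),C[1]+rr*np.sin(a),np.full(len(rr),45)]
    q=proj(X,p).round().astype(int); print(ang,W[q[:,1],q[:,0],2].round(0))
im,_=cams.grab_frame('side')
cv2.imwrite('pics/down.png',cv2.resize(im[170:270,190:300,::-1],None,fx=5,fy=5,interpolation=cv2.INTER_CUBIC))
E
```

```text
t 10.07 r 163.1 ang 194.61 yaw 187.35 z 216.9 F rad/tan/z -0.9 0.1 0.5 op 0.446
cm [-6.17 -9.13  0.55] turn 0.001 clock 10.07 q [ 0.02  0.1   2.04 -0.    0.99 -1.68]
cm [-6.11 -9.12  8.55] turn 0.001 clock 10.07 q [ 0.02  0.1   2.04 -0.    0.99 -1.68]
191 [45. 38. 40. 43. 40. 41. 40. 40. 41. 41. -4. 42.]
192 [40. 36. 40. 43. 41. 40. 41. 37. 44. 42. 43. 41.]
193 [40. 36. 41. 42. 42. 40. 41. 40. 41. 40. 40. 39.]
194 [40. 40. 38. 42. 42. 41. 40. 40. 43. 41. 41. 37.]
195 [40. 40. 38. 41. 36. 42. 37. 40. 39. 41. 39. 42.]
```

View pics/down.png

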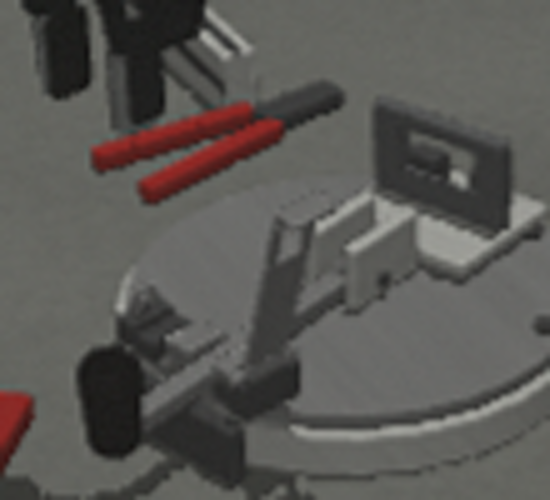

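The lever lies level in the slot, with its knob at (110,400) in the crop and the bar between the cheeks. The hasp still stands open. Now I go behind it with shut fingers.

Request:
drive_tool:
  deltas:
    - [-0.8, -1.2, 0, 0]
    - [-1.2, -1.8, 0, 0]
    - [-1.4, -2.0, 0, 0]
    - [-1.4, -2.0, 0, 0]
    - [-1.3, -2.1, 0, 0]
    - [0, 0, 1.5, 0]
    - [0, 0, 2.5, 0]
    - [0, 0, 2.5, 0]
    - [0, 0, 2.0, 0]
    - [0, 0, 0, 0]
  jaw: 1

```text
clock: 11.0
eef_pos: [510.7, -73.6, 122.6]
tcp_rot: [3.139, -0.008, -3.013]
contact_force: [-1.5, 0.3, -0.3]
opening: 0.002
```

```bash
cat >> h.py <<'E'
e=np.array([np.cos(np.radians(187.3)),np.sin(np.radians(187.3))]); tt=np.array([e[1],-e[0]])
def ct():
    s=r.sense(); d=s['eef_pos'][:2]-C; print('t',round(s['clock'],2),'rad',(d@e).round(1),'y',(d@tt).round(1),'tipz',(s['eef_pos'][2]-17).round(1),'yaw',np.degrees(s['tcp_rot'][2]).round(1)%360,'F',s['contact_force'].round(1),'op',round(s['opening'],2))
E
python3 -c "
from h import *
ct()"
```

```text
t 11.0 rad 106.3 y -111.0 tipz 105.6 yaw 187.3 F [-1.5  0.3 -0.3] op 0.0
```

Request:
drive_tool:
  deltas:
    - [-0.3, 0.5, -0.5, 0]
    - [-0.3, 0.75, -0.5, 0]
    - [0, 0.8, 0, 0]
    - [0, 0.8, 0, 0]
    - [0, 0.8, 0, 0]
    - [0, 0.8, 0, 0]
    - [0, 0.8, 0, 0]
    - [0, 0.8, 0, 0]
    - [0, 0.8, 0, 0]
    - [0, 0.8, 0, 0]
    - [0, 0.8, 0, 0]
    - [0, 0.8, 0, 0]

```text
clock: 12.0
eef_pos: [507.7, 20.0, 137.4]
tcp_rot: [-3.142, -0.001, -3.013]
contact_force: [0.5, -1.6, -0.8]
opening: -0.001
```

```bash
python3 -c "
from h import *
ct()"
```

```text
t 12.0 rad 97.4 y -17.8 tipz 120.4 yaw 187.3 F [ 0.5 -1.6 -0.8] op -0.0
```

Request:
drive_tool:
  deltas:
    - [0.1, 0.6, 0.8, 0]
    - [0.1, 0.5, 1.2, 0]
    - [0, 0.4, 0.7, 0]
    - [0, 0.4, 0.7, 0]
    - [0, 0.3, 0.7, 0]
    - [0, 0.3, 0.7, 0]
    - [0, 0.2, 0.6, 0]
    - [0, 0.1, 0.5, 0]
    - [0, 0.1, 0.5, 0]
    - [0, 0, 0, 0]

```text
clock: 12.83
eef_pos: [501.8, 47.7, 72.6]
tcp_rot: [-3.142, -0.001, -3.013]
contact_force: [-0.9, -0.7, 0.6]
opening: -0.001
```

```bash
python3 -c "
from h import *
ct()"
```

```text
t 12.83 rad 99.8 y 10.4 tipz 55.6 yaw 187.3 F [-0.9 -0.7  0.6] op -0.0
```

Request:
drive_tool:
  deltas:
    - [0, 0, 0.2, 0]
    - [0, 0, 0.2, 0]
    - [0, 0, 0.2, 0]
    - [0, 0, 0, 0]
    - [0, 0, 0, 0]

```text
clock: 13.25
eef_pos: [502.5, 47.6, 68.7]
tcp_rot: [3.142, 0.0, -3.014]
contact_force: [-4.3, 0.2, 16.3]
opening: -0.002
```

```bash
python3 - <<'E'
from h import *
ct()
im,_=cams.grab_frame('side')
cv2.imwrite('pics/hasp.png',cv2.resize(im[170:270,190:300,::-1],None,fx=5,fy=5,interpolation=cv2.INTER_CUBIC))
E
```

```text
t 13.25 rad 99.1 y 10.3 tipz 51.7 yaw 187.3 F [-4.3  0.2 16.3] op -0.0
```

View pics/hasp.png

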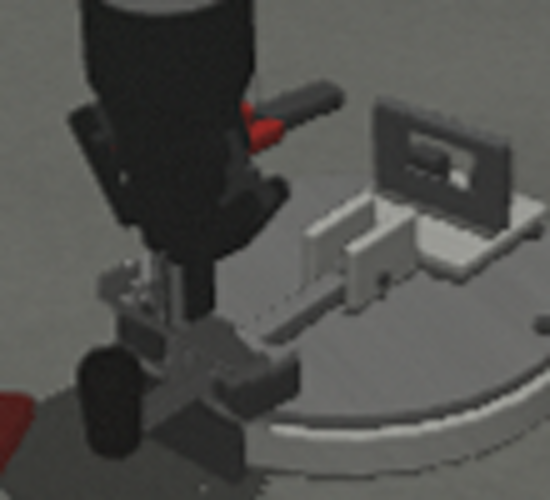

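The hasp is down across the lever, with its end at about (130,290). The contact is 16 N at tip height 51.7 mm. I'll press a little more to make sure it is home.

Request:
drive_tool:
  deltas:
    - [0, 0, 0.1, 0]
    - [0, 0, 0.1, 0]
    - [0, 0, 0, 0]
    - [0, 0, 0, 0]
    - [0, 0, 0, 0]

```text
clock: 13.72
eef_pos: [502.7, 47.6, 68.2]
tcp_rot: [-3.142, 0.001, -3.014]
contact_force: [-11.0, -0.7, 38.1]
opening: -0.001
```

```bash
python3 -c "
from h import *
ct()"
```

```text
t 13.72 rad 98.9 y 10.2 tipz 51.2 yaw 187.3 F [-11.   -0.7  38.1] op -0.0
```

Request:
drive_tool:
  deltas:
    - [0, 0, -0.4, 0]
    - [0, 0, -1.0, 0]
    - [0, 0, -2.5, 0]
    - [0, 0, -3.0, 0]
    - [0, 0, -3.0, 0]
    - [0, 0, -3.0, 0]
    - [-1, -3.0, -2, 0]
    - [-1, -3.0, -2, 0]
    - [0, -3.0, 0, 0]
    - [0, -3.0, 0, 0]
    - [0, -2, 0, 0]
    - [0, 0, 0, 0]

```text
clock: 14.72
eef_pos: [540.5, -91.9, 235.2]
tcp_rot: [-3.14, 0.001, -3.016]
contact_force: [-0.5, -0.1, 0.6]
opening: 0.001
```

```bash
python3 - <<'E'
from h import *
ct()
f=cams.grab_frame('top'); p=cams.camera_params('top'); W=world(f[1],p)
d=W[...,:2]-C; x=d@e; y=d@tt; z=W[...,2]
for y0 in range(-45,65,6):
    m=(abs(x-100)<11)&(abs(y-y0)<3)&(z>0)&(z<150); print(y0,m.sum(),np.percentile(z[m],[10,50,90]).round(1) if m.sum() else '')
for ang in (193,194):
    a=np.radians(ang); rr=np.arange(50,86,8); X=np.c_[C[0]+rr*np.cos(a),C[1]+rr*np.sin(a),np.full(len(rr),45)]
    q=proj(X,p).round().astype(int); print(ang,W[q[:,1],q[:,0],2].round(0))
im,_=cams.grab_frame('side')
a=cv2.resize(im[170:270,190:300,::-1],(400,364),interpolation=cv2.INTER_CUBIC); b=cv2.resize(f[0][225:325,220:330,::-1],(400,364),interpolation=cv2.INTER_CUBIC)
cv2.imwrite('pics/end.png',np.hstack([a,b]))
# bystander check: changed pixels vs start
g=np.load('pics/side0.npz')['im']; df=(abs(im.astype(int)-g).max(2)>60); print('changed bbox',[ (c.min(),c.max()) for c in np.where(df)])
E
```

```text
t 14.72 rad 79.1 y -133.0 tipz 218.2 yaw 187.2 F [-0.5 -0.1  0.6] op 0.0
-45 23 [47.7 52.5 55.1]
-39 29 [51.8 54.3 56.2]
-33 28 [48.4 50.5 51.9]
-27 25 [49.9 51.7 53.4]
-21 28 [48.9 51.2 53. ]
-15 26 [48.2 49.8 51.8]
-9 26 [49.3 50.8 53.2]
-3 27 [48.9 51.8 52.8]
3 26 [49.  50.8 52.6]
9 27 [49.3 51.2 52.7]
15 28 [47.9 50.7 52.5]
21 28 [48.5 50.8 52.5]
27 25 [37.6 49.9 52.4]
33 28 [38.6 41.7 51.8]
39 27 [43.  50.8 57. ]
45 24 [41.  44.2 52.8]
51 29 [27.3 50.6 52.3]
57 19 [52.2 59.2 61.9]
63 14 [ 1.9 21.4 26.1]
193 [40. 40. 40. 42. 40.]
194 [42. 40. 40. 42. 40.]
changed bbox [(np.int64(0), np.int64(419)), (np.int64(0), np.int64(311))]
```

View pics/end.png

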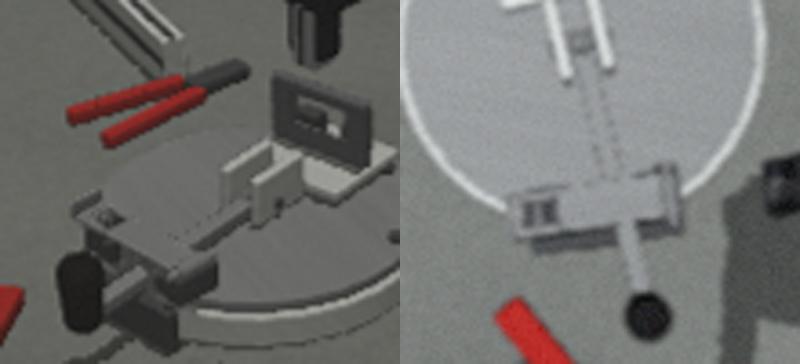

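The hasp is level at about 51 mm from the hinge to y +51 mm, with the staple through its window at (540,213). The lever is level beneath it and the robot is clear.

```bash
python3 -c "
from h import *
ct(); print(job.sign_off())"
```

```text
t 14.82 rad 79.4 y -130.1 tipz 217.7 yaw 187.2 F [-0.   0.6  0.2] op -0.0
the job is handed in; nothing more can be done
None
```

I finished the job and handed it in at 14.8 s. I lifted the lever over the staple, swung it onto the near cheek, and swept it along with the knob held loosely until it dropped into the slot. I then pushed the hasp over, pressed it home and moved the arm clear.

- **Lever:** its top measured level at about 40 mm along its length (nominal 42 mm). Its angle was about 194°, roughly 6–7° (0.11 rad) from the catch direction I estimated, against the 9.2° limit. While feeling for the slot I met about 15 N of side resistance from its wall.
- **Hasp:** the strap measured level at about 51 mm from hinge to end, and the staple showed through its window. It did not give way under a 38 N press. That was close to the 40 N body limit, though it was the fingertips that pressed.
- **Robot:** clear of everything, with contact force under 1 N.
- **Bystanders:** nothing moved in any view I looked at, but I did not measure them. The one automatic image comparison was useless, because the arm itself had moved in the picture.

The catch angle came from rough picture readings that ranged from 186° to 189.5°. I took 187.3° as its direction.

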